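# Sort the incoming specimens into their carriers

## Task

Sort the five specimens lying loose on the grey bench mat: stand the two screw-cap pots in the two free bays of the wire carrier, lay the two slide mailers flat in the ribbed aluminium tray, one to a bay and lengthwise in it, and put the round dish flat, lid up, well inside the square steel tray. Keep the pots, and the pot that already stands in the carrier, upright at all times, and leave everything released and at rest.

Things in the scene. Friction and masses are not known exactly. Their poses are not given: they have to be found in the camera images.
- pot_large: large screw-cap specimen pot, off-white body of 49 mm diameter with a white ribbed cap of 52 mm diameter, 80 mm tall in all, the cap being the top 20 mm; 65 to 120 g; stands upright. Origin: centre of its underside; z up along its axis.
- pot_small: small screw-cap specimen pot, the same make, body 39 mm, white cap 42 mm in diameter, 65 mm tall in all, the cap being the top 20 mm; 35 to 65 g; stands upright, alone on the mat. Origin: centre of its underside; z up along its axis.
- mailer_wide: wide slide mailer: flat closed white plastic box with grey lower half, 84 mm long (its x) by 34 mm wide (its y) by 20 mm high, five faint lines on its lid; about 50 g; lies flat. Origin: centre of its underside; x along its length, z up.
- mailer_slim: slim slide mailer: flat closed white plastic box with grey lower half, 84 mm long (its x) by 24 mm wide (its y) by 20 mm high, three faint lines on its lid; about 40 g; lies flat. Origin: centre of its underside; x along its length, z up.
- dish: round lidded culture dish, pale clear plastic, its tan fill seen through the lid, 60 mm in diameter, 15 mm high; about 35 g; lies flat, lid up. Origin: centre of its underside; z up.
- pot_carrier: stainless wire carrier for pots, fixed to the bench, 74 mm (its x) by 214 mm (its y), 35 mm high to the top wire, floor 3 mm above the bench. Three square bays in a row along its y, centres at y = -70, 0 and +70 mm (x = 0), each 66 mm clear between the wires. The bay at y = +70 mm already holds a pot; the other two are free. Origin: centre of its underside on the bench; z up.
- mailer_tray: low ribbed aluminium tray for slide mailers, fixed to the bench, 108 mm (its x) by 178 mm (its y). Three bays side by side with centres at y = -58, 0 and +58 mm (x = 0), each 100 mm long (along x) by 54 mm wide (along y) inside; floor 3 mm above the bench, ribs and rim 4 mm thick, their tops 9 mm above the bench. Origin: centre of its underside on the bench; z up.
- dish_tray: square stainless tray for dishes, fixed to the bench, 112 by 112 mm, wall 3 mm thick (its rolled rim about 5 mm) and 11 mm high, 106 mm clear inside, floor about 3 mm above the bench. Origin: centre of its underside on the bench; z up.
- pot_standing: a pot just like the small one (42 mm cap, 65 mm tall, about 60 g) that already stands in the end bay of the carrier, on the +y side of the carrier's frame. It stays there. Origin: centre of its underside; z up.
Mind the look-alikes: they are no part of the job. What is shaped like the pot_large but pink is not meant. Leave any purple look-alike of the mailer_slim alone.

How it is judged:
At the end, for the whole second after the job is handed in: Pots upright (0.1 rad) on the carrier floor, one in each free bay, the third still in its end bay; mailers flat, lid up, on the ribbed tray floor, each in its own bay, along it (0.4 rad); dish flat, lid up, on the square tray floor, within 25 mm of centre each way; released, at rest (x of pot_large in the frame of pot_carrier between -0.022 and 0.022 m and y of pot_large in the frame of pot_carrier between -0.095 and 0.025 m and z of each of pot_large, pot_small, pot_standing in the frame of pot_carrier below 0.008 m and angle between each of pot_large, pot_small, pot_standing's own z axis and vertical below 0.1 rad and linear speed of each of pot_large, pot_small, mailer_wide, mailer_slim, dish, pot_standing below 0.02 m/s and x of pot_small in the frame of pot_carrier between -0.022 and 0.022 m and y of pot_small in the frame of pot_carrier between -0.095 and 0.025 m and x of mailer_wide in the frame of mailer_tray between -0.016 and 0.016 m and y of mailer_wide in the frame of mailer_tray between -0.08 and 0.08 m and z of each of mailer_wide, mailer_slim in the frame of mailer_tray below 0.006 m and angle between each of mailer_wide, mailer_slim, dish's own z axis and vertical below 0.08 rad and angle between the x axis of each of mailer_wide, mailer_slim and the x axis of mailer_tray, either way round below 0.4 rad and x of mailer_slim in the frame of mailer_tray between -0.016 and 0.016 m and y of mailer_slim in the frame of mailer_tray between -0.08 and 0.08 m and x of dish in the frame of dish_tray between -0.025 and 0.025 m and y of dish in the frame of dish_tray between -0.025 and 0.025 m and z of dish in the frame of dish_tray below 0.006 m and y of pot_standing in the frame of pot_carrier above 0.045 m); the robot touches nothing.
It fails at once if a pot is tipped over (leans more than 45 degrees) (angle between any of pot_large, pot_small, pot_standing's own z axis and vertical above 0.78 rad).
It also fails if it takes over 125 s, if anything falls off the work surface, if the arm or the gripper's body presses on something with over 40 N, if the wrist force passes 120 N, or if a joint passes its speed limit or range.

## Robot

A 7-joint arm with a two-finger parallel gripper is mounted at the origin on the work surface. World frame = base frame: x ahead of the robot, y to its left, z up, the work surface at z = 0. Lengths are in m, angles in rad, forces in N, time in s.
With the tool pointing down it reaches from about 0.425 to 0.925 m from the base axis. Payload 6.8 kg.
Tool frame: the origin (TCP) lies at the very end of the fingers, on their centre line; the grasp point (between the pads) lies ctrl.grasp_offset behind it (ctrl.grasp_offset is the distance from the TCP to the grasp point, in m); z points along the fingers, y is the direction in which the jaws open and shut (so a half turn about z gives the same grasp; the last joint's range is limited). The gripper opens to 88 mm and grips with 3 to 60 N. Pads are 20 mm wide; open, the fingers measure 115 mm over their backs; the gripper's body (75 mm by 178 mm) begins 61 mm behind the grasp point.
Start: joints at [-1.315, 0.477, 0.022, 1.555, -0.011, 1.109, -0.083], TCP at [0.24, 0.631, 0.223] pointing down, gripper open.
Joint ranges: [-2.96, 2.96], [-0.34, 2.1], [-1.41, 1.46], [0.24, 2.44], [-1.37, 4.51], [0.17, 1.92], [-2.96, 2.96]. Speed limits (rad/s): [2.39, 2.39, 3.14, 3.14, 3.14, 3.14, 3.14].

## Interface

Orientations are given as a unit quaternion [x, y, z, w].
In Python, from bench import ctrl gives the robot as it stands. Calls block until the motion is done:
- ctrl.move_pose(position, orientation): joint-space move of the TCP to a pose.
- ctrl.movel(position, rotation=None, velocity=0.15, threshold=None): straight line of the TCP; rotation=None keeps the orientation; velocity is the mean speed in m/s. With threshold (N) it stops when the force on the tool has changed by that much, and returns True; else False.
- ctrl.goto_joints(angles): joint-space move.
- ctrl.grip(opening, strength=None): finger opening in m; strength is the grip in N (None keeps the last); returns when the fingers have stopped.
- ctrl.sleep(seconds).
- ctrl.solve_ik(position, orientation): joint angles nearest the present ones, or None.
- ctrl.observe(): the state.
- ctrl.capture(name): name is "scene" or "top"; returns the picture (420x560x3 uint8, blue, green, red); there is no depth.
- ctrl.camera_info(name): a dict with "fx", "fy", "cx", "cy" (pixels), "dist_coeffs" ([k1, k2, p1, p2, k3] as OpenCV has them; the pictures are not rectified), "camera_from_world" (4x4, takes a point from world to camera coordinates). Camera axes: x right, y down, z forward; pixel columns grow to the right and rows downward; lengths in m; the calibration is good to about 2 mm. A picture is of the moment at which its call begins. camera_info takes no time and is no camera call.
A pose or a line that the arm cannot do raises ctrl.MotionError and nothing moves.
- ctrl.hand_in(): hands the job in, once; it reports no verdict.
The state is a dict: "clock": time; "joint_positions": joint angles; "qd": joint speeds; "tau": joint torques, N m; "ee_pos": TCP position; "eef_rot": TCP orientation; "force": force on the tool from outside, world axes, zero at the start; "moment": the same for the moment, N m; "grip_width": finger opening in m.
Only numpy, scipy, OpenCV 4.12 (cv2) and the standard library are available. Lean on these libraries where they do the work, as an engineer would, in place of code of your own. Each camera call takes 0.05 s, during which the arm holds its last target. There are 200 camera calls.

## Working session

There is one attempt and no reset: what is moved stays moved. The work goes in short steps, each a Python script; the robot and the scene stay as the last script left them, time stands still between calls to the robot, and variables do not carry over. Pictures are saved under pics/ and viewed, about 12 in all and at most 16, crops included, and the job is handed in when it is done.

```bash
ls; mkdir -p pics
python3 - <<'E'
from bench import ctrl
import cv2
for n in("top","scene"):
    cv2.imwrite(f"pics/{n}0.png",ctrl.capture(n)); print(n,ctrl.camera_info(n))
print(ctrl.observe(),ctrl.grasp_offset)
E
```

```text
pics
top {'fx': 392.32527749774016, 'fy': 392.32527749774016, 'cx': 278.73867278967134, 'cy': 204.90345455323114, 'dist_coeffs': array([-0.11361803,  0.        ,  0.        ,  0.        ,  0.        ]), 'camera_from_world': array([[ 0.00450341, -0.99998304, -0.00369412,  0.00599293],
       [-0.99369556, -0.0040612 , -0.11203853,  0.47507346],
       [ 0.11202163,  0.00417538, -0.993697  ,  0.86196197],
       [ 0.        ,  0.        ,  0.        ,  1.        ]])}
scene {'fx': 492.21448785361565, 'fy': 492.21448785361565, 'cx': 274.8002908290069, 'cy': 209.12786934257093, 'dist_coeffs': array([-0.03683928,  0.        ,  0.        ,  0.        ,  0.        ]), 'camera_from_world': array([[ 0.35285142,  0.93562127,  0.01042645, -0.19051469],
       [ 0.70750115, -0.25949495, -0.65734656, -0.32809382],
       [-0.61232181,  0.23932239, -0.75351628,  1.66229394],
       [ 0.        ,  0.        ,  0.        ,  1.        ]])}
{'clock': 0.1, 'joint_positions': array([-1.3150901 ,  0.47769763,  0.02234346,  1.55632364, -0.01151519,
        1.10929322, -0.08311121]), 'qd': array([-0.00116963, -0.00348141, -0.00062317, -0.00362719, -0.00108002,
        0.00148676, -0.00113646]), 'tau': array([ 4.33545996e-03, -5.84098363e+01,  1.54027976e+00, -2.73315185e+01,
       -5.41150512e-02,  1.30829206e-02,  5.81408040e-05]), 'ee_pos': array([0.24000506, 0.63032268, 0.22180446]), 'eef_rot': array([ 1.80900757e-01,  9.83501033e-01, -7.91382098e-04, -9.39495193e-05]), 'force': array([-0.06479482, -0.73491002,  0.42074761]), 'moment': array([-0.02571786,  0.00273025,  0.05889489]), 'grip_width': 0.0876174185512076} 0.0187
```

View pics/top0.png

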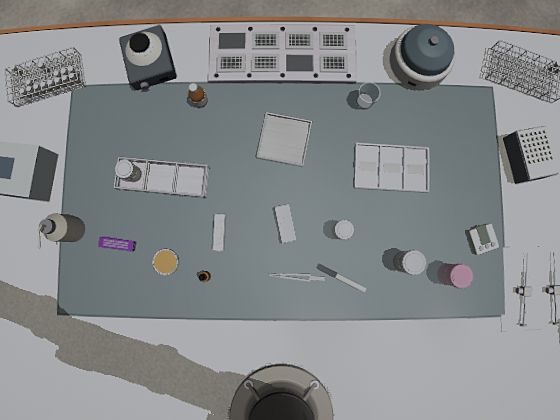

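View pics/scene0.png

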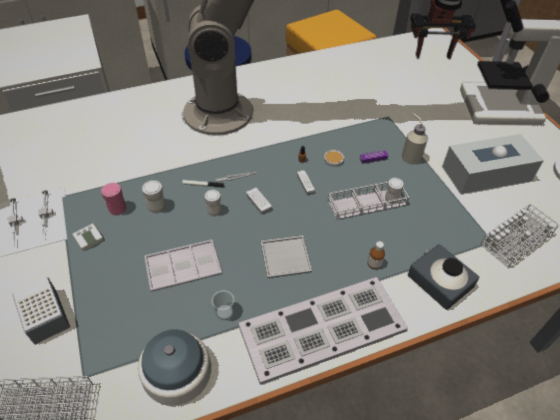

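```bash
cat > vis.py <<'E'
import numpy as np, cv2
from bench import ctrl
def cam(n):
    i=ctrl.camera_info(n); K=np.array([[i['fx'],0,i['cx']],[0,i['fy'],i['cy']],[0,0,1.]])
    return K,np.array(i['dist_coeffs']),np.array(i['camera_from_world'])
def to_world(px,z,n="top"):
    K,d,T=cam(n); q=cv2.undistortPoints(np.float64(px).reshape(-1,1,2),K,d).reshape(-1,2)
    r=np.c_[q,np.ones(len(q))]@T[:3,:3]; c=-T[:3,:3].T@T[:3,3]
    return (c+r*((z-c[2])/r[:,2])[:,None])[:,:2]
def to_px(P,n="top"):
    K,d,T=cam(n); return cv2.projectPoints(np.float64(P).reshape(-1,1,3),cv2.Rodrigues(T[:3,:3])[0],T[:3,3],K,d)[0].reshape(-1,2)
def box(c,yaw,lx,ly,z):
    s=np.array([[-1,-1],[1,-1],[1,1],[-1,1]])*[lx/2,ly/2]; C,S=np.cos(yaw),np.sin(yaw)
    return np.c_[s@np.array([[C,S],[-S,C]])+c,np.full(4,z)]
def circ(c,r,z):
    a=np.linspace(0,2*np.pi,40); return np.c_[c[0]+r*np.cos(a),c[1]+r*np.sin(a),np.full(40,z)]
E
cat > m.py <<'E'
from vis import *
im=cv2.imread("pics/top0.png")
S=4
big=cv2.resize(im,None,fx=S,fy=S,interpolation=cv2.INTER_CUBIC)
hsv=cv2.cvtColor(big,cv2.COLOR_BGR2HSV)
white=((hsv[...,2]>150)&(hsv[...,1]<45)).astype(np.uint8)*255
tan=((hsv[...,1]>70)&(hsv[...,2]>130)).astype(np.uint8)*255
for n,p,z,m in [("mA",(219,232),.02,white),("mB",(285,223),.02,white),("pS",(344,229),.065,white),("pL",(413,262),.08,white),("dish",(165,262),.012,tan),
  ("mtray",(391,167),.009,white),("dtray",(284,138),.011,white),("carr",(161,177),.035,white)]:
    h=70
    x0,y0=int((p[0]-h)*S),int((p[1]-h)*S)
    mm=cv2.morphologyEx(m,cv2.MORPH_CLOSE,np.ones((9,9))) if n in("mtray","dtray","carr") else m
    cs,_=cv2.findContours(mm,cv2.RETR_EXTERNAL,cv2.CHAIN_APPROX_NONE)
    c=min((c for c in cs if cv2.contourArea(c)>1500),key=lambda c:np.hypot(*(c[:,0].mean(0)/S-p)))
    w=to_world((c[:,0]+.5)/S-.5,z)*1000
    r=cv2.minAreaRect(w.astype(np.float32)); e=cv2.minEnclosingCircle(w.astype(np.float32))
    print(n,"px",c[:,0].mean(0)/S,"rect",np.round(r[0],1),np.round(r[1],1),round(r[2],1),"circ",np.round(e[0],1),round(e[1],1))
    cv2.drawContours(big,[c],-1,(0,0,255),1)
tiles=[cv2.resize(big[(y-50)*S:(y+50)*S,(x-65)*S:(x+65)*S],(400,300)) for x,y in((160,190),(290,160),(250,230),(391,190))]
cv2.imwrite("pics/m1.png",np.vstack([np.hstack(tiles[:2]),np.hstack(tiles[2:])]))
E
python3 m.py
```

```text
mA px [218.75692521 232.32132964] rect [413.1 145.1] [23.7 83.9] 87.7 circ [413.5 144.6] 42.5
mB px [285.60659898 223.78299492] rect [434.  -7.] [85.6 34.4] 11.7 circ [433.9  -6.7] 44.9
pS px [344.54109589 229.54223744] rect [ 418.5 -133.6] [41.1 40.8] 37.7 circ [ 418.5 -134. ] 21.4
pL px [414.42750929 262.50092937] rect [ 347.8 -280.7] [50.9 50.5] 50.3 circ [ 347.6 -280.8] 26.1
dish px [165.28937008 261.83661417] rect [345.5 269.3] [50.9 52.1] 0.7 circ [345.1 269.2] 26.6
mtray px [392.20860043 167.26095085] rect [ 569.  -259.4] [178.3 109.2] 87.1 circ [ 569.3 -259.5] 103.1
dtray px [285.52781414 139.62859948] rect [635.7  -4.2] [112.6 111.3] 79.2 circ [635.9  -3.8] 77.2
carr px [161.13116818 176.41616314] rect [540.3 280.5] [221.1  73.5] 84.7 circ [540.8 279.7] 112.8
```

View pics/m1.png

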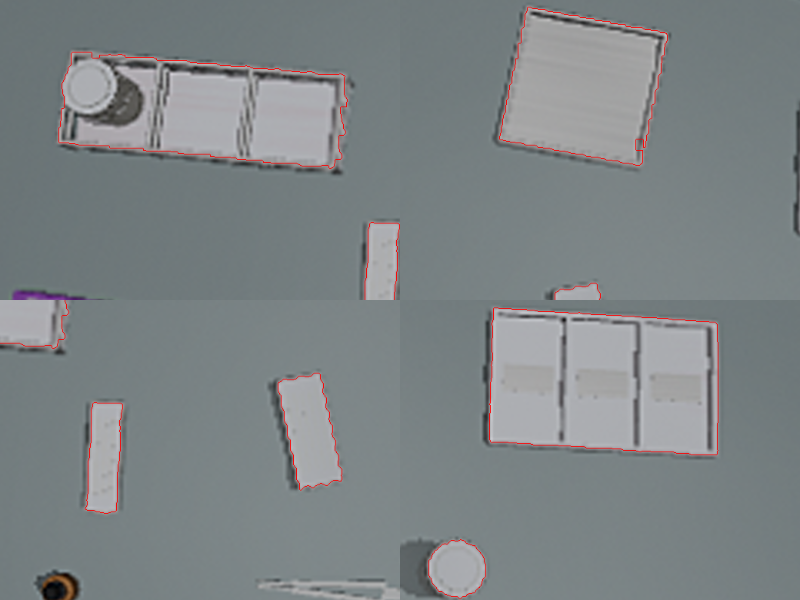

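```bash
cat > ov.py <<'E'
from vis import *
D=np.deg2rad
P=dict(carr=(.540,.280,D(-5.3)),mtray=(.569,-.2594,D(-2.9)),dtray=(.6357,-.0042,D(-10.8)),mA=(.4131,.1451,D(-2.3)),mB=(.434,-.007,D(11.7)),pS=(.4185,-.1336),pL=(.3478,-.2807),dish=(.3452,.2693))
def loc(p,x,y): C,S=np.cos(p[2]),np.sin(p[2]); return np.array([p[0]+C*x-S*y,p[1]+S*x+C*y])
def model():
    o=[]; c=P['carr']; o+=[box(c[:2],c[2],.074,.214,.035)]+[box(loc(c,0,y),c[2],.066,.066,.035) for y in(-.07,0,.07)]
    c=P['mtray']; o+=[box(c[:2],c[2],.108,.178,.009)]; c=P['dtray']; o+=[box(c[:2],c[2],.112,.112,.011)]
    for k,w in(('mA',.024),('mB',.034)): o+=[box(P[k][:2],P[k][2],.084,w,.02)]
    for k,r,z in(('pS',.021,.065),('pL',.026,.08),('dish',.03,.015)): o+=[circ(P[k],r,z)]
    return o
def overlay(im,n,S=4):
    b=cv2.resize(im,None,fx=S,fy=S,interpolation=cv2.INTER_CUBIC)
    for m in model(): cv2.polylines(b,[np.int32((to_px(m,n)+.5)*S-.5)],True,(0,0,255),1,cv2.LINE_AA)
    return b
E
python3 - <<'E'
from ov import *
t=overlay(cv2.imread("pics/top0.png"),"top");s=overlay(cv2.imread("pics/scene0.png"),"scene")
def cr(b,x,y): return b[y*4-150:y*4+150,x*4-200:x*4+200]
cv2.imwrite("pics/ov.png",np.vstack([np.hstack([cr(t,161,177),cr(s,368,198)]),np.hstack([cr(s,185,200),cr(s,300,170)])]))
cv2.imwrite("pics/ov2.png",np.vstack([np.hstack([cr(t,390,260),cr(t,165,262)]),np.hstack([cr(s,185,260),cr(s,285,255)])]))
E
```

```text
(no output)
```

View pics/ov.png

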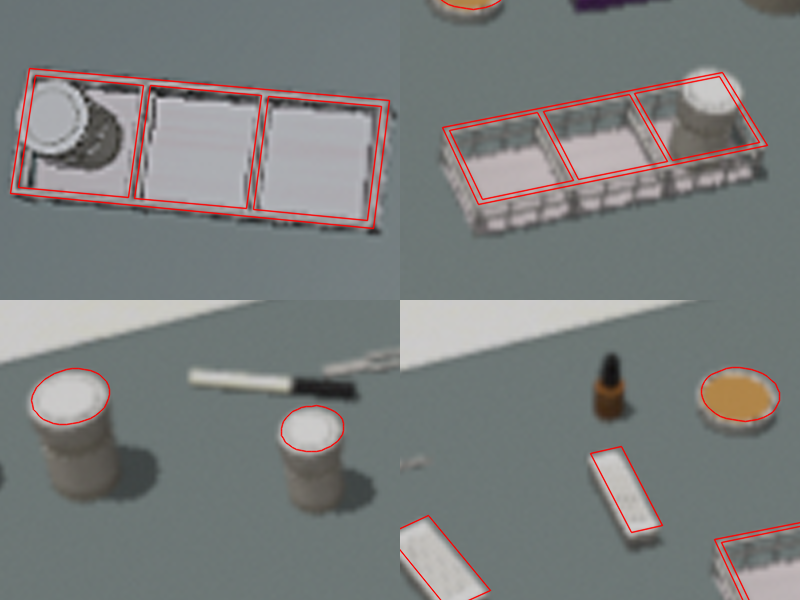

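View pics/ov2.png

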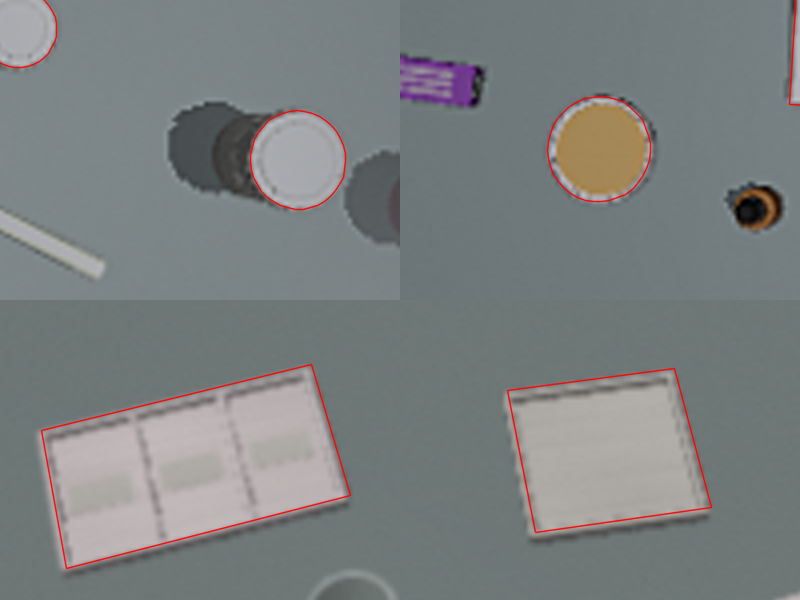

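The candidates, with their pixels in the top picture:
- **Pots:** the white caps at (344,229), 41 mm, and (414,262), 51 mm, are the small and large pots. The pink pot at (459,275) is a decoy, and the cap at (124,169) is the pot already in the carrier.
- **Mailers:** the box at (219,232) is 24 mm wide, so slim. The one at (285,223) is 34 mm wide, so wide. The purple one at (118,243) is a decoy.
- **Dish:** the tan disc at (165,262).

In the close crops, the model outlines match both cameras to within 1–2 mm. I'll start with the dish.

```bash
cat > act.py <<'E'
from ov import *
from scipy.spatial.transform import Rotation as R
def quat(a):
    y=np.array([np.cos(a),np.sin(a),0]); z=np.array([0,0,-1.]); return R.from_matrix(np.c_[np.cross(y,z),y,z]).as_quat()
def over(xy,a,z=.25):
    q0=ctrl.observe()['joint_positions']; best=None
    for t in(a,a+np.pi):
        s=ctrl.solve_ik([*xy,z],quat(t))
        if s is not None and (best is None or np.abs(s-q0).max()<best[0]): best=(np.abs(s-q0).max(),t)
    ctrl.move_pose([*xy,z],quat(best[1]))
def st(m):
    o=ctrl.observe(); print(m,"t%.1f"%o['clock'],"ee",np.round(o['ee_pos'],4),"w%.4f"%o['grip_width'],"F",np.round(o['force'],1),flush=True)
def pick(xy,a,h,N,pre=.088):
    ctrl.grip(pre); over(xy,a); ctrl.movel([*xy,h+.03],velocity=.25)
    print("hit",ctrl.movel([*xy,h],velocity=.08,threshold=8)); ctrl.grip(0,N); st("gripped")
    ctrl.movel([*xy,.2],velocity=.25); st("lifted")
def place(xy,a,h,opening):
    over(xy,a); ctrl.movel([*xy,h+.025],velocity=.25)
    print("hit",ctrl.movel([*xy,h-.002],velocity=.05,threshold=4)); st("down")
    ctrl.grip(opening); ctrl.movel([*xy,.2],velocity=.25); st("released")
E
python3 - <<'E'
from act import *
a=P['dtray'][2]
pick(P['dish'],a,.006,12)
place(P['dtray'][:2],a,.0095,.072)
cv2.imwrite("pics/s1.png",ctrl.capture("scene"))
E
```

```text
hit False
gripped t3.8 ee [0.3454 0.2694 0.0062] w0.0598 F [ 0.3 -0.   3. ]
lifted t4.7 ee [0.3445 0.2687 0.1989] w0.0597 F [-0.2  0.7  0.5]
hit True
down t7.8 ee [ 0.6352 -0.0039  0.0079] w0.0601 F [0.6 0.4 0.8]
released t9.1 ee [ 0.6347 -0.0039  0.1986] w0.0721 F [-0.8  0.6 -0.1]
```

View pics/s1.png

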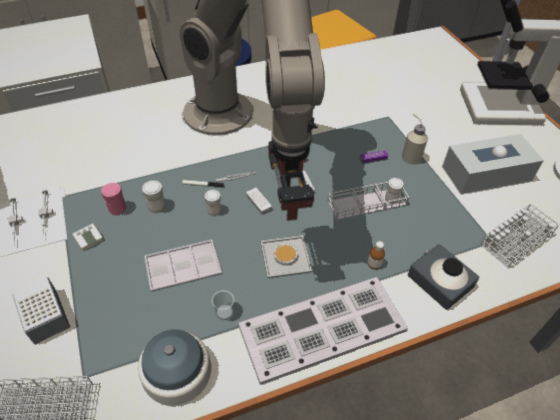

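The scene picture shows the dish flat at (286,254), centred in the square tray. The mailers come next.

Run:
```python
from act import *
t=P['mtray']; h=np.pi/2
for k,y,w in(('mB',-.058,.034),('mA',.058,.024)):
    pick(P[k][:2],P[k][2]+h,.0095,20,.06)
    place(loc(t,0,y),t[2]+h,.0125,w+.014)
cv2.imwrite("pics/s2.png",ctrl.capture("scene"))
```

```text
hit False
gripped t13.7 ee [ 0.4342 -0.007   0.0097] w0.0339 F [-0.3 -0.7  4.6]
lifted t14.6 ee [ 0.4332 -0.0066  0.1992] w0.0337 F [ 0.2  0.1 -0.7]
hit True
down t17.4 ee [ 0.5661 -0.317   0.012 ] w0.0339 F [0.2 0.4 1.9]
released t18.8 ee [ 0.5655 -0.3165  0.1986] w0.0482 F [-0.4 -0.2  1. ]
hit False
gripped t23.1 ee [0.4131 0.1451 0.0096] w0.0238 F [-0.3  0.4  2. ]
lifted t24.1 ee [0.4122 0.1451 0.1992] w0.0241 F [ 0.2  0.5 -1.3]
hit True
down t27.0 ee [ 0.5718 -0.2011  0.0119] w0.0238 F [ 0.1 -0.4  1.5]
released t28.4 ee [ 0.5712 -0.2008  0.1987] w0.0381 F [ 0.  -0.  -0.1]
```

View pics/s2.png

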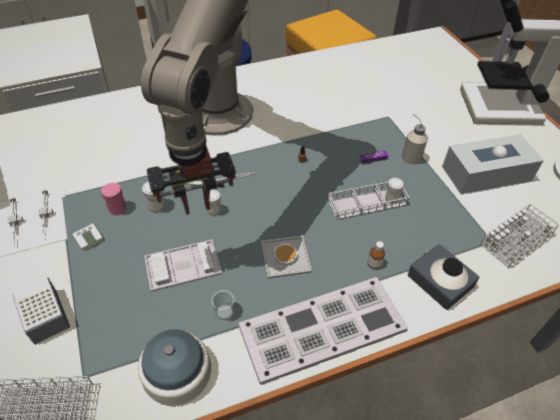

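Both mailers are lying in their bays, at (160,268) and (206,258). The pots are next.

Run:
```python
from act import *
t=P['carr']
for k,y,h,w in(('pL',-.07,.05,.052),('pS',0.,.0385,.042)):
    pick(P[k],t[2],h,30)
    place(loc(t,0,y),t[2],h+.0035,w+.016)
over((.45,-.15),0,.3)
for n in("top","scene"): cv2.imwrite(f"pics/{n}3.png",ctrl.capture(n))
s=cv2.imread("pics/scene3.png"); T=cv2.imread("pics/top3.png")
def cr(b,x,y): return cv2.resize(b[y-50:y+50,x-66:x+67],(400,300),interpolation=cv2.INTER_CUBIC)
cv2.imwrite("pics/f.png",np.vstack([np.hstack([cr(T,161,177),cr(s,368,190)]),np.hstack([cr(s,185,260),cr(s,285,255)])]))
```

```text
hit False
gripped t32.6 ee [ 0.3479 -0.2807  0.0501] w0.0515 F [0.1 0.1 0.3]
lifted t33.3 ee [ 0.3474 -0.2799  0.1991] w0.0517 F [-0.2  0.6 -0.9]
hit True
down t36.6 ee [0.5337 0.2103 0.0527] w0.0514 F [0.8 0.1 1. ]
released t37.8 ee [0.5327 0.2103 0.199 ] w0.0679 F [-0.3  0.4  0.3]
hit False
gripped t41.9 ee [ 0.4186 -0.1336  0.0385] w0.0415 F [ 0.4 -0.2 -0.4]
lifted t42.7 ee [ 0.4178 -0.1331  0.1992] w0.0413 F [-0.7  0.2 -1.1]
hit True
down t45.7 ee [0.5401 0.28   0.0411] w0.0415 F [ 1.3 -0.5  2.2]
released t47.0 ee [0.539  0.28   0.1988] w0.0581 F [-0.1  0.9  0.3]
```

View pics/f.png

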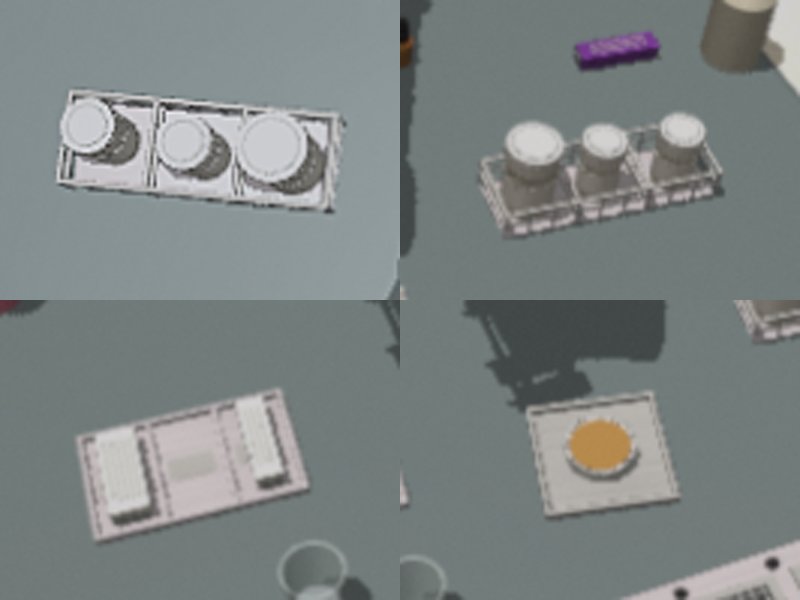

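View pics/top3.png

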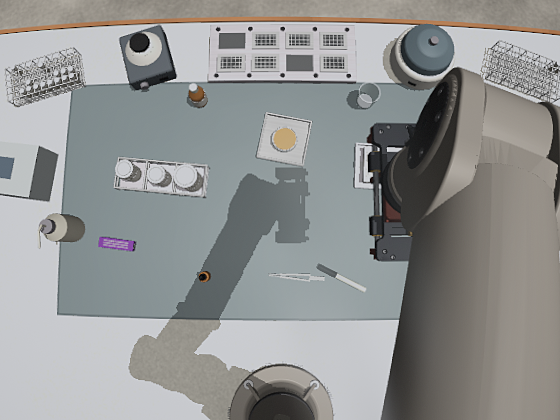

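The final crops show all three pots upright in their own bays, the mailers lying in the two outer bays, and the dish near the tray centre. I'll check this numerically in the scene picture before handing in.

Run:
```python
from act import *
from vis import *
s=cv2.imread("pics/scene3.png"); t,c,d=P['mtray'],P['carr'],P['dtray']
S=4; b=cv2.resize(s,None,fx=S,fy=S,interpolation=cv2.INTER_CUBIC)
ms=[box(loc(t,0,-.058),t[2],.084,.034,.023),box(loc(t,0,.058),t[2],.084,.024,.023),circ(d[:2],.03,.018),circ(loc(c,0,-.07),.026,.083),circ(loc(c,0,0),.021,.068)]
for m in ms: cv2.polylines(b,[np.int32((to_px(m,"scene")+.5)*S-.5)],True,(0,0,255),1,cv2.LINE_AA)
cr=lambda x,y:b[y*4-150:y*4+150,x*4-200:x*4+200]
cv2.imwrite("pics/g.png",np.vstack([np.hstack([cr(185,260),cr(368,190)]),np.hstack([cr(285,255)]*2)]))
```

```text
(no output)
```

View pics/g.png

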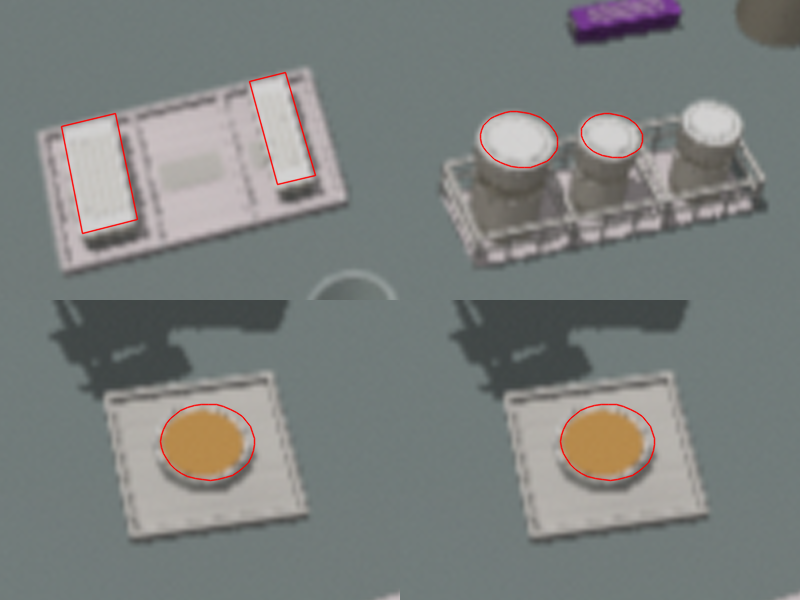

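The outlines for the target positions at floor height fit all five pieces to about 2 mm.

```bash
python3 -c "
from bench import ctrl
ctrl.hand_in(); print(ctrl.observe()['clock'])"
```

```text
the job is handed in; nothing more can be done
the job is handed in; nothing more can be done
```

I sorted all five specimens and handed the job in. The last clock reading, when the small pot was released, was 47 s of the 125 s allowed.

- **Pots:** the large pot stands in the carrier's y = -70 mm bay and the small pot in the middle bay. Both are upright, and the pot already there was not disturbed.
- **Mailers:** the wide and slim mailers lie lengthwise in the two outer bays of the ribbed tray.
- **Dish:** it lies flat, lid up, near the centre of the square tray.
- **Look-alikes:** the pink pot and the purple mailer were not touched.

**Last checks:** outlines drawn at the target positions and floor heights matched all five pieces in the scene camera to about 2 mm. The top view showed the pots and dish in place, but the arm hid most of the ribbed tray, so the mailers were checked in the scene camera only. Each placement touched the floor at the expected height. The gripper was open and clear of everything. No check failed or disagreed, and the hand-in gives no verdict.

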